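# Fit the firebrick spacer and hold the heater tile up to it

## Robot

A 6-joint arm with a two-finger parallel gripper is mounted at the origin on the work surface. World frame = base frame: x ahead of the robot, y to its left, z up, the work surface at z = 0. Lengths are in m, angles in rad, forces in N, time in s.
With the tool pointing down it reaches from about 0.375 to 0.975 m from the base axis. Payload 3.8 kg.
Tool frame: the origin (TCP) lies on the centre line of the jaws, within the pads' length; the fingertips stand 25 mm ahead of it and the grasp point (between the pads) lies 6 mm ahead of it; y points along the fingers, z is the direction in which the jaws open and shut, and the axes are right-handed (so a half turn about y gives the same grasp; the last joint's range is limited). The gripper opens to 85 mm and grips with 20 to 120 N. Pads are 22 mm wide; open, the fingers measure 114 mm over their backs; the gripper's body (76 mm by 85 mm) begins 54 mm behind the grasp point. The pads swing forward as they close: fully open they stand 13 mm farther back than shut.
Start: joints at [-1.38, 0.264, 1.604, -0, 1.274, -0.037], TCP at [0.152, -0.658, 0.256] pointing down, gripper open.
Joint ranges: [-2.63, 2.63], [-0.94, 2.18], [0.31, 2.57], [-1.31, 4.45], [0, 2.66], [-2.55, 2.55]. Speed limits (rad/s): [2.57, 2.57, 3.14, 3.14, 3.14, 3.14].

## Interface

Orientations are given as a rotation vector (axis times angle).
In Python, from workcell import bot gives the robot as it stands.
- The arm moves only by the shell command python3 -m jog 'ROWS' [FORCE]. ROWS is JSON, a list of rows, each a list of 5 numbers: the shift along the world's x, y, z in mm, then the turn about the world's z in degrees, then the finger opening in mm, from 0 to 85.4. A call has exactly 10 rows; each row is the pose to reach, as a shift and turn from the pose commanded when the call began; what a row does not reach only later rows make up. A row lasts 1/8 s, in which the tool goes at most 62.5 mm and 10.7 degrees, less where a joint would pass 70% of its speed; a pose out of reach is approached as far as the arm can. A call with a gripper value outside its range is refused whole. The fingers move at their own pace and stop on an object; FORCE is the grip in N (left out, the last holds). Time passes only in rows, so rows that repeat a pose let the fingers close, or fill a call up. It gives the time, the measured TCP pose, the force and the opening at its end, in the units of the state.
- bot.read_state(): the state, without advancing time (a new reading comes with each control period).
- bot.read_camera(name): name is "scene" or "top"; returns a dict with "pixels" (384x512x3 uint8, red, green, blue), "fx", "fy", "cx", "cy" (pixels), "R" (3x3) and "t" (3): a world point X has camera coordinates R X + t. Camera axes: x right, y down, z forward; pixel columns grow to the right and rows downward; lengths in m; the calibration is good to about 2 mm. A picture is of the moment at which its call begins. There is no depth.
- bot.finish_job(): hands the job in, once; it reports no verdict.
The state is a dict: "time": time; "q": joint angles; "joint_vel": joint speeds; "joint_torque": joint torques, N m; "tool_pos": TCP position; "tcp_rot": TCP orientation; "wrist_force": force on the tool from outside, world axes, zero at the start; "torque": the same for the moment, N m; "width": opening from 0.0 (shut) to 1.0 (fully open).
Only numpy, scipy, OpenCV 4.12 (cv2) and the standard library are available. Lean on these libraries where they do the work, as an engineer would, in place of code of your own. Each camera call takes 0.05 s, during which the arm holds its last target.

## Task

Blow the heater tray clean first: squeeze the air gun's trigger right in and let it spring back. Then stand the brick spacer upright on the tray floor between the tile and an end stop, at the one end where the gap is wide enough for it as it is, let go of it, and slide the tile by its upright tab until the spacer sits flush between tile and stop. Finish holding: keep hold of the tile, pushing it firmly against the spacer, and leave the bottle, beaker and spanner alone.

Things in the scene. Friction and masses are not known exactly. Their poses are not given: they have to be found in the camera images.
- tray: Aluminium tray bolted to the bench, 96 x 300 mm, base 6 mm thick: its floor is 6 mm above the bench. Origin: centre of its underside; x across, y along the tray, z up. Two rails 6 mm thick along y, 20 mm high above the bench, leave a channel 70 mm wide (x from -35 to 35 mm). Turned by up to 0.3 rad.
- tile: White ceramic heater tile in the tray's channel, 66 (x) x 110 (y) x 14 mm, upper face 20.5 mm above the bench. It cannot be lifted or turned: it only slides along the tray's y, up to 45 mm either way from the middle, against a friction of about 3 N, without a spring. Starts within 6 mm of the middle. Origin: centre of its underside, 6 mm above the bench; axes as the tray's.
- tile_tab (a point): Centre of the top of the tile's upright steel tab, 60 mm above the bench, over the tile's centre. The tab is 40 mm along the tray's x, 12 mm along its y and stands 39.5 mm above the tile.
- thin_stop: Thin steel end stop fixed in the tray's channel at one end (either end), 66 (x) x 24 (y) x 26 mm high, upper face 32 mm above the bench, with two bolt heads 3 mm high. Origin: centre of its underside, on the tray's centre line 110 mm from the tray's middle. Its gap to the tile is 37 to 49 mm at the start.
- thick_stop: Thick steel end stop fixed at the other end of the tray, 66 (x) x 76 (y) x 26 mm high, otherwise like the thin one; centre 110 mm from the tray's middle. Its gap to the tile is 11 to 23 mm at the start.
- spacer: Loose terracotta-coloured firebrick spacer standing on the bench beside the tray, 60 (x) x 26 (y) x 60 mm high, about 90 g. Origin: centre of its underside. In the gap it stands with its x along the tray's x (either way round), 60 mm high as it does on the bench, and then reaches 66 mm above the bench.
- gun: Air blow gun on its side in a fixed stand: straight black grip along y, 24 (x) x 150 (y) x 28 mm, centre line 70 mm and top 84 mm above the bench; brass nozzle at +y, towards the tray. Origin: on the bench, below the centre line, 10 mm from the grip's middle towards +y. Posts 18 mm thick at y = 52 and -75 mm; between them it is free underneath. Trigger along its +x side.
- trigger_pad (a point): Where to squeeze: outer (+x) face of the trigger lever, 70 mm above the bench, at the gun's x = 34 (at rest), y = -15 mm. Aluminium lever 8 x 100 x 16 mm high, hinged on a vertical pin at the gun's x = 16, y = 50 mm, free end off the grip. Pinched across here, grip and trigger measure 46 mm at rest and 33 mm squeezed in (gun's x = -12 to 21 mm).
- trigger (a joint): Angle of the sprung trigger: 0 at rest, 0.2 rad squeezed right in (about 8 N at the pad). It springs back by itself.
- bottle: Bystander: white plastic reagent bottle, 64 mm across, 150 mm high, loose. Origin: centre of its underside.
- beaker: Bystander: glass beaker, 68 mm across, 90 mm high, loose. Origin: centre of its underside.
- spanner: Bystander: steel spanner, 160 mm long, lying on the bench, loose.
Things that resemble listed ones, but are neither listed nor needed, are in the scene too. Leave any yellow look-alike of the spacer alone. What is shaped like the gun but blue is not meant.

How it is judged:
On the way, in this order (a step that is already met when the one before it is completed fails the run):
1. the trigger is squeezed right in (beyond 0.15 rad) (value of joint trigger above 0.15 rad), for 0.1 s.
2. the trigger has sprung back (below 0.03 rad) (value of joint trigger below 0.03 rad), for 0.2 s.
3. the spacer stands upright on the tray floor between the tile and the thin stop (z of spacer in the frame of tray between 0.002 and 0.01 m and x of spacer in the frame of tray between -0.012 and 0.012 m and angle between spacer's own z axis and vertical below 0.1 rad and horizontal distance between spacer and thin_stop below 0.052 m and horizontal distance between spacer and tile below 0.1 m), for 0.3 s.
At the end, for the whole second after the job is handed in: Trigger at rest; spacer let go, upright (0.1 rad) and square (0.08 rad) on the tray floor between tile and thin stop; tile at rest, its centre at most 95.5 mm from the stop's (93 = no play), held by the fingers (over 3 N) and pushed: tile on spacer and spacer on stop over 4 N (all of step 3 and value of joint trigger below 0.03 rad and angle between the x axis of spacer and the x axis of tray, either way round below 0.08 rad and horizontal distance between tile and thin_stop below 0.0955 m and contact force between tile and spacer above 4 N and contact force between spacer and thin_stop above 4 N and contact force between the fingers and tile above 3 N and contact force between the fingers and spacer below 0.5 N and linear speed of tile below 0.01 m/s); the arm keeps its last pose, push and grip.
It fails at once if the bottle is disturbed (moved more than 30 mm) (distance of bottle from where it was at the start of the episode above 0.03 m).
It fails at once if the beaker is disturbed (moved more than 30 mm) (distance of beaker from where it was at the start of the episode above 0.03 m).
It fails at once if the spanner is disturbed (moved more than 30 mm) (distance of spanner from where it was at the start of the episode above 0.03 m).
It also fails if it takes over 64 s, if anything falls off the work surface, if the arm or the gripper's body presses on something with over 40 N, if the wrist force passes 120 N, or if a joint passes its speed limit or range.

## Working session

There is one attempt and no reset: what is moved stays moved. The work goes in short steps, Python scripts to look and compute and a shell command to move; the robot and the scene stay as the last step left them, time stands still between calls to the robot, and variables do not carry over. Pictures are saved under pics/ and viewed, and the job is handed in when it is done.

```bash
mkdir -p pics; python3 - <<'E'
from workcell import bot
import cv2,pickle
s=bot.read_state(); print({k:s[k] for k in('time','tool_pos','tcp_rot','width','wrist_force')})
for n in('scene','top'):
    c=bot.read_camera(n); pickle.dump(c,open(n+'.pkl','wb'))
    im=cv2.cvtColor(c['pixels'],cv2.COLOR_RGB2BGR)
    cv2.imwrite(f'pics/{n}0.png',cv2.resize(im,(800,600),interpolation=cv2.INTER_CUBIC))
    print(n,c['fx'],c['cx'],c['cy'],c['R'],c['t'])
E
```

```text
{'time': 0.0, 'tool_pos': array([ 0.15230325, -0.65688907,  0.2549603 ]), 'tcp_rot': array([-0.24054629,  2.10328918, -2.09848352]), 'width': 0.999063996157701, 'wrist_force': array([ 0.23440344, -0.35450188,  0.16610356])}
scene 405.26691828519284 264.8108239786525 191.19086054229672 [[ 0.2736836   0.96178214  0.00850924]
 [ 0.75403726 -0.20905894 -0.6226734 ]
 [-0.59709722  0.17683178 -0.78243558]] [-0.12560446 -0.35926087  1.49167089]
top 444.3893269300547 259.39239098336424 187.09531113325147 [[-0.02766378 -0.99960554  0.00484514]
 [-0.99639328  0.02718526 -0.08038276]
 [ 0.08021934 -0.00705136 -0.99675229]] [-0.00584999  0.53310705  1.07097648]
```

View pics/scene0.png

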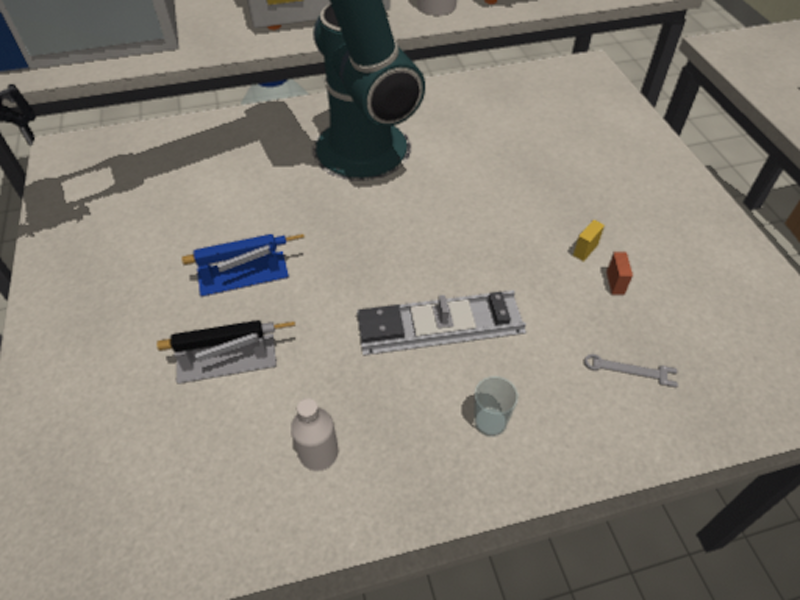

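View pics/top0.png

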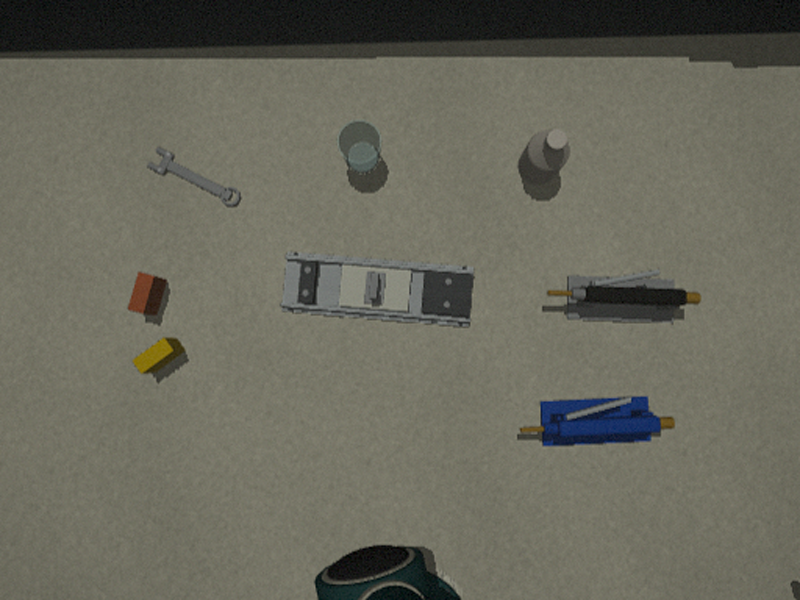

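The black gun is at top(635,296) with its silver trigger on the far side. The blue one at (600,425) is the look-alike. The red-brown spacer is at top(147,294) and the yellow look-alike at (157,355). The thin stop is at the tray's left end (308,283) and the thick one at the right. Next I'll enlarge crops.

```bash
python3 - <<'E'
import cv2,pickle,numpy as np
c=pickle.load(open('top.pkl','rb'));im=cv2.cvtColor(c['pixels'],cv2.COLOR_RGB2BGR)
def crop(x,y,w,h,f,n): cv2.imwrite(n,cv2.resize(cv2.convertScaleAbs(im[y:y+h,x:x+w],alpha=1.6),None,fx=f,fy=f,interpolation=cv2.INTER_CUBIC))
crop(340,160,120,60,6,'pics/gun.png')
crop(170,150,140,70,5,'pics/tray.png')
crop(75,165,60,60,8,'pics/sp.png')
E
```

```text
(no output)
```

View pics/gun.png

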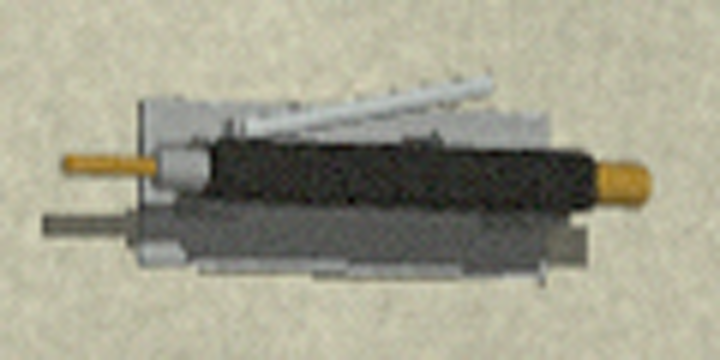

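View pics/tray.png

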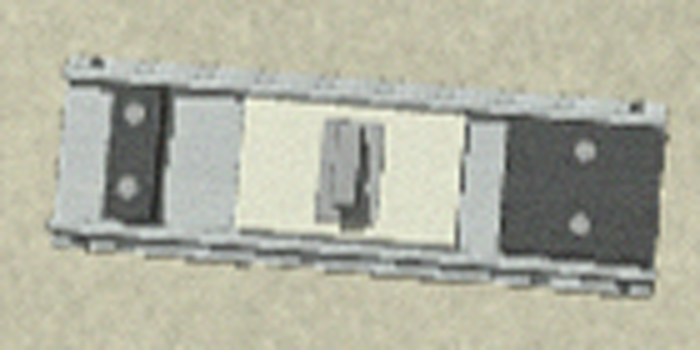

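View pics/sp.png

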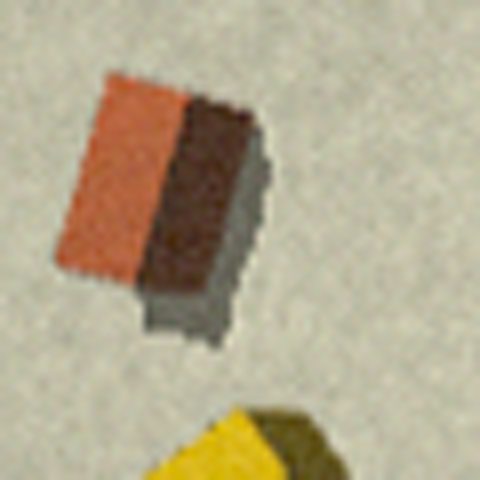

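```bash
cat >h.py <<'E'
import numpy as np,pickle,cv2
def world(c,u,v,z):
    R,t=np.array(c['R']),np.array(c['t'])
    d=R.T@np.array([(u-c['cx'])/c['fx'],(v-c['cy'])/c['fy'],1]); o=-R.T@t
    return (o+d*(z-o[2])/d[2])[:2]*1000
def proj(c,X):
    p=np.array(c['R'])@(np.array(X)/1000)+c['t']; return p[0]/p[2]*c['fx']+c['cx'],p[1]/p[2]*c['fy']+c['cy']
E
python3 - <<'E'
from h import *
c=pickle.load(open('top.pkl','rb'))
np.set_printoptions(precision=1,suppress=True)
def W(o,f,pts,z): return np.array([world(c,o[0]+(x+.5)/f-.5,o[1]+(y+.5)/f-.5,z) for x,y in pts])
g=W((340,160),6,[(210,140),(210,207),(597,152),(597,212)],.084);print('grip',g,g.mean(0))
d=(g[0]+g[1]-g[2]-g[3])/2; print(np.linalg.norm(d),'yaw of y axis',np.degrees(np.arctan2(-d[0],d[1])))
print('trig end',W((340,160),6,[(490,85)],.078), 'hinge nozzle tip',W((340,160),6,[(65,162)],.07))
t=W((170,150),5,[(243,97),(468,115),(458,250),(238,232)],.0205);print('tile',t,t.mean(0))
for i in range(4):
    d=t[i]-t[(i+1)%4];print(np.linalg.norm(d),np.degrees(np.arctan2(d[1],d[0])))
print('thin',W((170,150),5,[(117,88),(165,90),(158,222),(103,218)],.032))
print('bolts thin',W((170,150),5,[(134,112),(127,187)],.035),'thick',W((170,150),5,[(585,151),(579,223)],.035))
print('rails',W((170,150),5,[(68,65),(665,110),(655,290),(55,235)],.02))
print('tab top',W((170,150),5,[(333,120),(365,124),(357,206),(332,204)],.06))
s=W((75,165),8,[(108,72),(190,95),(137,286),(55,262)],.06);print('sp',s,s.mean(0))
for i in range(4):
    d=s[i]-s[(i+1)%4];print(np.linalg.norm(d),np.degrees(np.arctan2(d[1],d[0])))
for u,v,n in[(148,170,'yel'),(362,150,'beaker'),(548,155,'bottle')]: print(n,world(c,u*.64,v*.64,0))
E
```

```text
grip [[ 530.1 -287.7]
 [ 504.2 -286.4]
 [ 521.4 -437.4]
 [ 498.2 -436. ]] [ 513.5 -361.9]
149.8316447930843 yaw of y axis -2.8257073971670597
trig end [[ 549.2 -399.7]] hinge nozzle tip [[ 524.2 -234.1]]
tile [[580.4  79.9]
 [568.4 -30.9]
 [501.9 -24.1]
 [513.7  83.7]] [541.1  27.1]
111.39199712188856 83.84531873608726
66.86228154141324 -5.836206759055403
108.3985711742549 -96.25272874776624
66.76062184228056 176.7346767296019
thin [[585.  140.3]
 [583.4 116.9]
 [518.9 121.4]
 [521.6 148.1]]
bolts thin [[572.7 131.8]
 [536.1 135.8]] thick [[547.6 -87. ]
 [512.7 -83. ]]
rails [[ 598.7  166. ]
 [ 568.3 -128.2]
 [ 479.7 -120.2]
 [ 514.7  173.5]]
tab top [[563.3  34. ]
 [561.   18.8]
 [522.   23.6]
 [523.3  35.4]]
sp [[572.9 385.3]
 [565.4 361. ]
 [509.1 376.5]
 [516.9 400.7]] [541.1 380.9]
25.416293065443902 72.79223362602977
58.37290902009939 -15.4300957062161
25.394113117999776 -107.79081020164803
58.11536384614372 164.6009595965115
yel [745.2 391.7]
beaker [769.2  43.5]
bottle [ 752.9 -259.7]
```

```bash
cat >>h.py <<'E'
from scipy.spatial.transform import Rotation as Ro
def st():
    from workcell import bot
    s=bot.read_state();M=Ro.from_rotvec(s['tcp_rot']).as_matrix()
    a=np.degrees(np.arctan2(M[1,2],M[0,2])); a=(a+90)%180-90
    print('t',round(s['time'],2),'pos',np.round(np.array(s['tool_pos'])*1e3,1),'jaw',round(a,1),'tilt',np.round(M[:,1],3),'w',round(s['width']*85.4,1),'F',np.round(s['wrist_force'],1),'q6',round(s['q'][5],2))
    return s
def snap(n,name,box=None,f=1):
    from workcell import bot
    c=bot.read_camera(n);im=cv2.cvtColor(c['pixels'],cv2.COLOR_RGB2BGR)
    if box: x,y,w,h=box; im=im[y:y+h,x:x+w]
    cv2.imwrite('pics/'+name,cv2.resize(cv2.convertScaleAbs(im,alpha=1.4),None,fx=f,fy=f,interpolation=cv2.INTER_CUBIC));pickle.dump(c,open(n+'.pkl','wb'));return c
E
python3 - <<'E'
from h import *
st()
c=pickle.load(open('scene.pkl','rb'));s=800/512
for n,X in dict(gunend=(505,-437,84),trig=(549,-400,78),thin=(554,134,32),tab=(542,28,60),sp=(541,381,60)).items(): print(n,np.array(proj(c,X))*s)
E
```

```text
t 0.1 pos [ 152.3 -657.   255.1] jaw -76.9 tilt [-0.     0.002 -1.   ] w 85.1 F [0.3 0.7 0.8] q6 -0.04
gunend [167.6570608  335.37124241]
trig [193.26200011 353.80692258]
thin [498.50469799 304.4896675 ]
tab [441.98123198 302.22972895]
sp [621.14327102 262.34250936]
```

```bash
python3 -m jog '[[60,48,-10,10,85],[120,95,-20,20,85],[180,143,-40,30,85],[240,190,-60,40,85],[300,238,-80,50,85],[365,290,-100,60,85],[365,290,-110,70,85],[365,290,-110,74,85],[365,290,-110,74,85],[365,290,-110,74,85]]'; python3 - <<'E'
from h import *
st()
E
```

```text
time: 1.35
tool_pos: [0.517, -0.3676, 0.146]
tcp_rot: [-1.185, 1.248, -1.247]
wrist_force: [-0.1, -0.2, 0.8]
width: 0.996
t 1.35 pos [ 517.  -367.6  146. ] jaw -2.9 tilt [-0.001  0.    -1.   ] w 85.1 F [-0.1 -0.2  0.8] q6 -0.61
```

```bash
python3 -m jog '[[0,0,-30,0,85],[0,0,-60,0,85],[0,0,-72,0,85],[0,0,-72,0,85],[0,0,-72,0,55],[0,0,-72,0,55],[0,0,-72,0,55],[0,0,-72,0,55],[0,0,-72,0,55],[0,0,-72,0,55]]' 40; python3 - <<'E'
from h import *
st()
snap('top','g1.png',(330,130,130,100),6)
E
```

```text
time: 2.6
tool_pos: [0.5178, -0.3677, 0.0745]
tcp_rot: [-1.184, 1.246, -1.248]
wrist_force: [3.4, -0.7, 2.2]
width: 0.643
t 2.6 pos [ 517.8 -367.7   74.5] jaw -2.9 tilt [ 0.001 -0.    -1.   ] w 55.0 F [ 3.4 -0.7  2.2] q6 -0.61
```

View pics/g1.png

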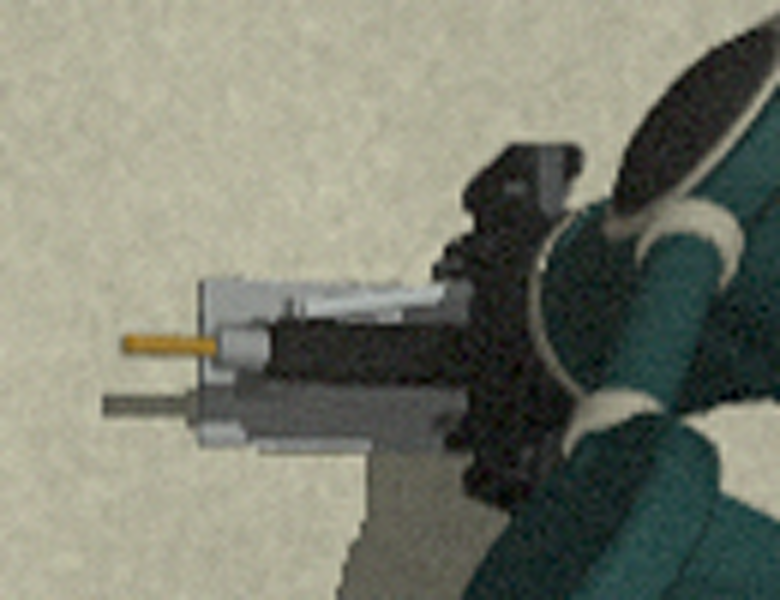

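The fingers straddle the grip and trigger near crop (515,330), and the +x finger is just touching the lever. Now I'll squeeze.

```bash
python3 -m jog '[[0,0,0,0,28],[0,0,0,0,28],[0,0,0,0,28],[0,0,0,0,28],[0,0,0,0,28],[0,0,0,0,28],[0,0,0,0,28],[0,0,0,0,28],[0,0,0,0,28],[0,0,0,0,28]]' 50; python3 - <<'E'
from h import *
st()
snap('top','g2.png',(330,130,130,100),6)
E
```

```text
time: 3.9
tool_pos: [0.5174, -0.3679, 0.0752]
tcp_rot: [-1.183, 1.248, -1.249]
wrist_force: [0.4, -0.8, 6.7]
width: 0.358
t 3.9 pos [ 517.4 -367.9   75.2] jaw -3.1 tilt [ 0. -0. -1.] w 30.5 F [ 0.4 -0.8  6.7] q6 -0.6
```

View pics/g2.png

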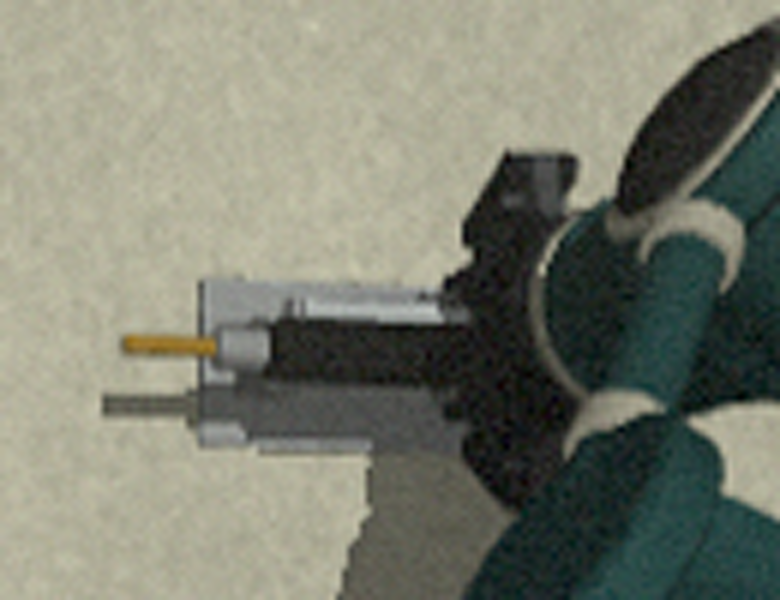

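The lever now lies parallel to the grip, and the opening of about 31 mm shows it's fully in. I'll release and rise.

```bash
python3 -m jog '[[0,0,0,0,85],[0,0,0,0,85],[0,0,0,0,85],[0,0,0,0,85],[0,0,0,0,85],[0,0,0,0,85],[0,0,30,0,85],[0,0,80,0,85],[0,0,130,0,85],[0,0,165,0,85]]' ; python3 - <<'E'
from h import *
st()
snap('top','g3.png',(330,130,130,100),6)
E
```

```text
time: 5.2
tool_pos: [0.518, -0.3681, 0.2425]
tcp_rot: [-1.184, 1.244, -1.25]
wrist_force: [0.8, -1.0, 0.5]
width: 0.997
t 5.2 pos [ 518.  -368.1  242.5] jaw -3.0 tilt [ 0.003 -0.002 -1.   ] w 85.2 F [ 0.8 -1.   0.5] q6 -0.61
```

View pics/g3.png

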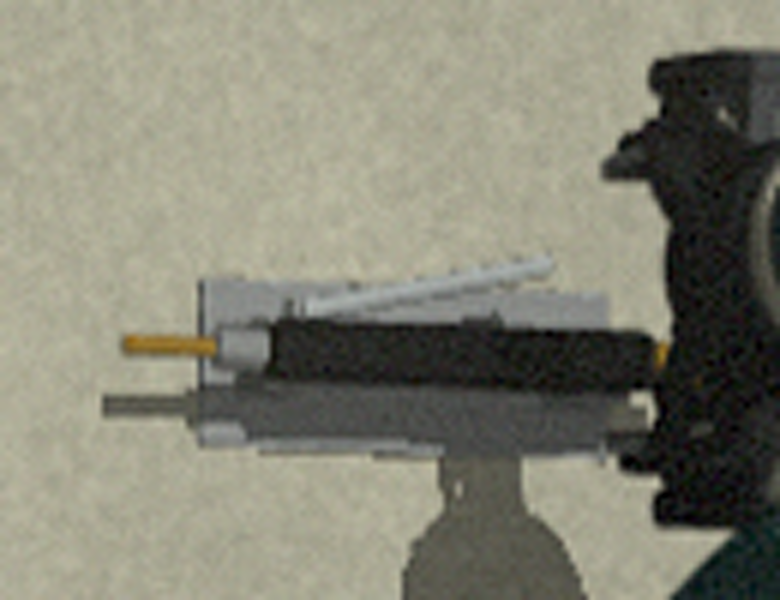

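The trigger has sprung back. Before grasping the spacer, I'll check its clearance from the yellow block.

```bash
python3 - <<'E'
from h import *
c=pickle.load(open('top.pkl','rb'));c2=snap('scene','s1.png',(350,120,90,80),8)
for p in[(133,362),(165,338),(180,345),(147,374)]: print(world(c,p[0]*.64,p[1]*.64,.06),world(c,p[0]*.64,p[1]*.64,.03))
E
```

```text
[435.82537637 391.70856634] [435.56021354 403.26145264]
[470.50419552 343.72564336] [471.22949837 353.90808396]
[459.35689457 321.17954559] [459.76381808 330.71804454]
[417.31242458 370.67815322] [416.51851123 381.6303875 ]
```

View pics/s1.png

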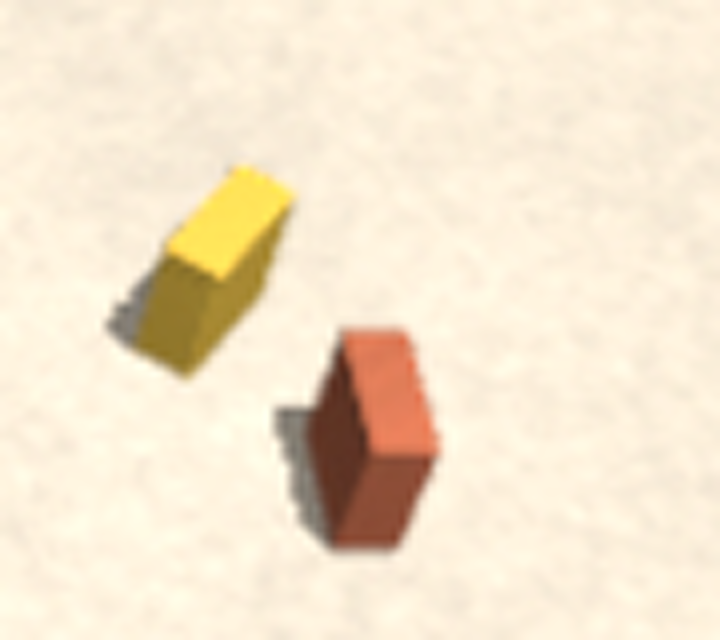

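```bash
python3 -m jog '[[2,62,0,-3,80],[4,124,0,-6,80],[6,186,0,-9,80],[8,248,0,-13,80],[10,310,0,-13,80],[12,372,0,-13,80],[14,434,0,-13,80],[16,496,0,-13,80],[18,558,0,-13,80],[20,620,0,-13,80]]'
```

```text
time: 6.55
tool_pos: [0.5367, 0.2542, 0.2381]
tcp_rot: [-1.066, 1.411, -1.411]
wrist_force: [1.0, -0.9, 0.2]
width: 0.939
```

The red-brown block at crop (380,440) is the spacer, standing upright with its long axis as measured. The yellow one is about 40 mm clear of the fingers. Now I'll approach and descend.

```bash
python3 -m jog '[[2,60,-20,0,80],[3,120,-50,0,80],[3,129,-90,0,80],[3,129,-100,0,80],[3,129,-130,0,80],[3,129,-160,0,80],[3,129,-180,0,80],[3,129,-190,0,80],[3,129,-190,0,80],[3,129,-190,0,80]]'; python3 - <<'E'
from h import *
st()
snap('scene','s2.png',(330,90,130,110),6)
E
```

```text
time: 7.8
tool_pos: [0.5413, 0.3819, 0.0506]
tcp_rot: [-1.062, 1.411, -1.411]
wrist_force: [0.3, -0.9, 0.6]
width: 0.938
t 7.8 pos [541.3 381.9  50.6] jaw -16.0 tilt [ 0.002  0.001 -1.   ] w 80.1 F [ 0.3 -0.9  0.6] q6 0.86
```

View pics/s2.png

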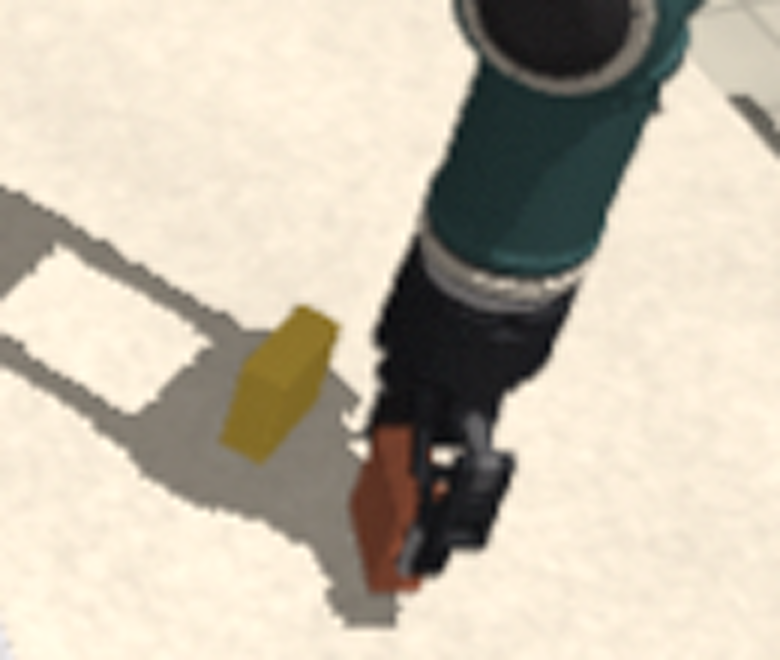

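```bash
python3 - <<'E'
from h import *
c=pickle.load(open('scene.pkl','rb'))
M=Ro.from_euler('z',-16,degrees=True).as_matrix()
T=np.array([541.3,381.9,0])
f=lambda p:np.round((np.array(proj(c,p))-(330,90)+.5)*6)
for n,l in dict(fing_in=(40,0,30),fing_l=(40,-11,30),fing_r=(40,11,30),fo=(54,0,30)).items(): print(n,f(T+M@np.array(l)))
S=np.array([541.1,380.9,0])
for l in[(30,-13,0),(30,13,0),(30,-13,60),(30,13,60),(-30,-13,60),(-30,13,60)]: print('sp',l,f(S+M@np.array(l)), (f(S+M@np.array(l))/6+(330,90)-(350,120))*8)
E
```

```text
fing_in [410. 573.]
fing_l [388. 572.]
fing_r [433. 573.]
fo [416. 595.]
sp (30, -13, 0) [363. 595.] [324.         553.33333333]
sp (30, 13, 0) [414. 596.] [392.         554.66666667]
sp (30, -13, 60) [394. 517.] [365.33333333 449.33333333]
sp (30, 13, 60) [448. 517.] [437.33333333 449.33333333]
sp (-30, -13, 60) [370. 425.] [333.33333333 326.66666667]
sp (-30, 13, 60) [422. 426.] [402.66666667 328.        ]
```

The projection matches the picture to about 2 mm, so I'll grip.

```bash
python3 -m jog '[[0,0,0,0,50],[0,0,0,0,50],[0,0,0,0,50],[0,0,0,0,50],[0,0,0,0,50],[0,0,0,0,50],[0,0,20,0,50],[0,0,60,0,50],[0,0,100,0,50],[0,0,100,0,50]]' 40; python3 - <<'E'
from h import *
st()
snap('scene','s3.png',(330,60,130,120),5)
snap('top','t3.png',(60,130,130,110),6)
E
```

```text
time: 9.1
tool_pos: [0.543, 0.3832, 0.1548]
tcp_rot: [-1.055, 1.409, -1.41]
wrist_force: [-0.2, 1.0, -0.3]
width: 0.7
t 9.1 pos [543.  383.2 154.8] jaw -15.9 tilt [ 0.008  0.005 -1.   ] w 59.8 F [-0.2  1.  -0.3] q6 0.86
```

View pics/s3.png

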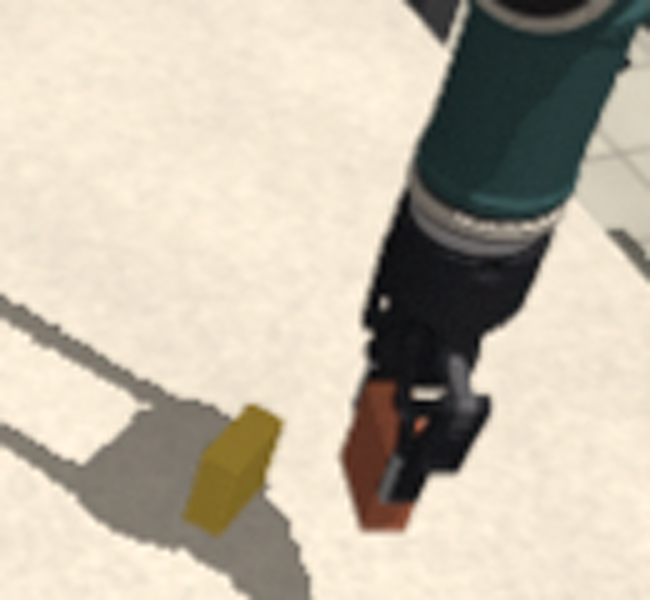

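View pics/t3.png

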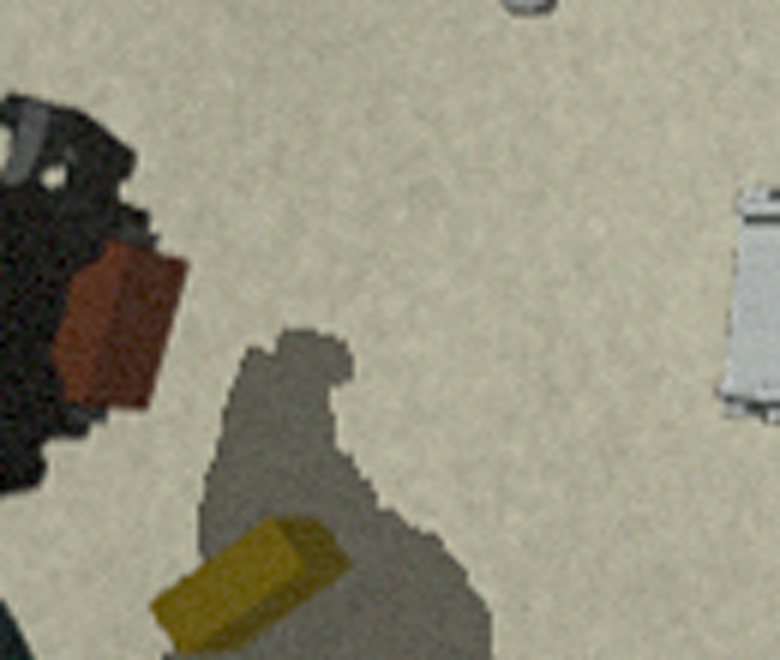

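The spacer is gripped (59.8 mm) and upright. I'll carry it over the gap (target about 551, 102, yaw -6.3°) and look before lowering.

```bash
python3 -m jog '[[2,-50,0,5,50],[4,-100,0,9.7,50],[6,-150,0,9.7,50],[8,-200,0,9.7,50],[9,-250,0,9.7,50],[10,-279,0,9.7,50],[10,-279,-25,9.7,50],[10,-279,-50,9.7,50],[10,-279,-55,9.7,50],[10,-279,-55,9.7,50]]'; python3 - <<'E'
from h import *
st()
snap('scene','s4.png',(225,100,120,140),5)
snap('top','t4.png',(150,120,160,120),5)
E
```

```text
time: 10.45
tool_pos: [0.5493, 0.1024, 0.093]
tcp_rot: [-1.158, 1.291, -1.288]
wrist_force: [0.3, 0.3, -1.1]
width: 0.695
t 10.45 pos [549.3 102.4  93. ] jaw -6.2 tilt [-0.003 -0.    -1.   ] w 59.3 F [ 0.3  0.3 -1.1] q6 0.25
```

View pics/s4.png

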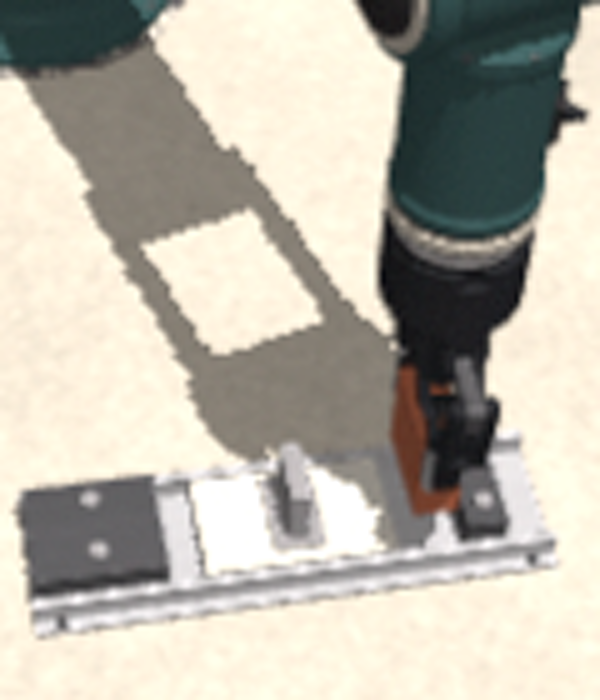

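View pics/t4.png

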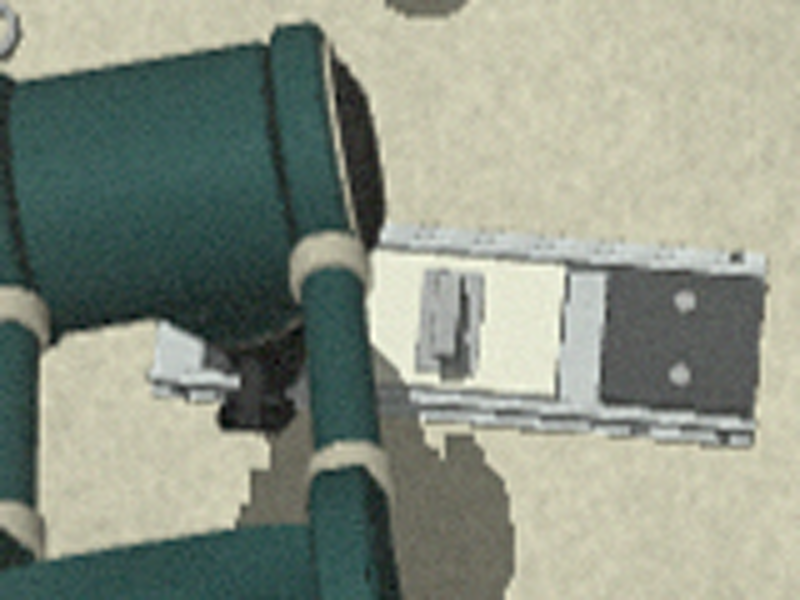

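```bash
python3 - <<'E'
from h import *
c=pickle.load(open('scene.pkl','rb'))
M=Ro.from_euler('z',-6.3,degrees=True).as_matrix()
f=lambda p:np.round((np.array(proj(c,p))-(225,100)+.5)*5)
for dy in(0,-3,3):
  T=np.array([549.3,102.4,42.4])
  print(dy,[f(T+M@np.array((30,s*13+dy,0))) for s in(-1,1)],f(T+M@np.array((-30,-13+dy,60))))
C=np.array([542.3,24.4,0])
for n,l in dict(stop_in_front=(33,98,32),stop_out_front=(33,122,32),tile_front=(33,57.7,20.5),tile_back=(33,-52.3,20.5),thickcorner=(33,-72,32),bolt1=(18,110,35),bolt2=(-18,-110,35)).items(): print(n,f(C+M@np.array(l)))
E
python3 - <<'E'
import cv2
im=cv2.imread('pics/s4.png');cv2.imwrite('pics/s4z.png',cv2.resize(im[380:620,340:570],None,fx=2.5,fy=2.5,interpolation=cv2.INTER_CUBIC))
E
```

```text
0 [array([409., 516.]), array([455., 510.])] [394. 365.]
-3 [array([404., 516.]), array([450., 510.])] [389. 365.]
3 [array([415., 515.]), array([460., 509.])] [399. 364.]
stop_in_front [466. 526.]
stop_out_front [508. 520.]
tile_front [395. 547.]
tile_back [202. 573.]
thickcorner [167. 566.]
bolt1 [481. 499.]
bolt2 [ 87. 499.]
```

View pics/s4z.png

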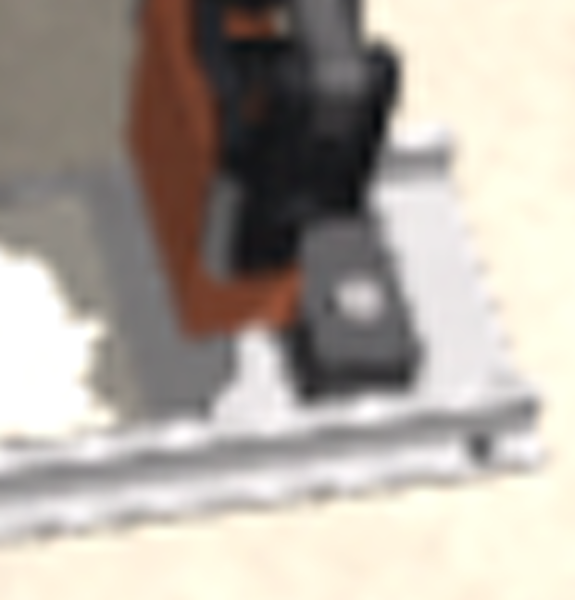

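```bash
python3 -m jog '[[1,-2,0,0,50],[1,-2,0,0,50],[1,-2,-8,0,50],[1,-2,-16,0,50],[1,-2,-22,0,50],[1,-2,-26,0,50],[1,-2,-26,0,50],[1,-2,-26,0,50],[1,-2,-26,0,50],[1,-2,-26,0,50]]'; python3 - <<'E'
from h import *
st()
snap('scene','s5.png',(285,165,70,70),9)
E
```

```text
time: 11.8
tool_pos: [0.5516, 0.1005, 0.0686]
tcp_rot: [-1.155, 1.289, -1.289]
wrist_force: [-0.4, -0.3, -2.1]
width: 0.694
t 11.8 pos [551.6 100.5  68.6] jaw -6.2 tilt [ 0.001  0.    -1.   ] w 59.3 F [-0.4 -0.3 -2.1] q6 0.24
```

View pics/s5.png

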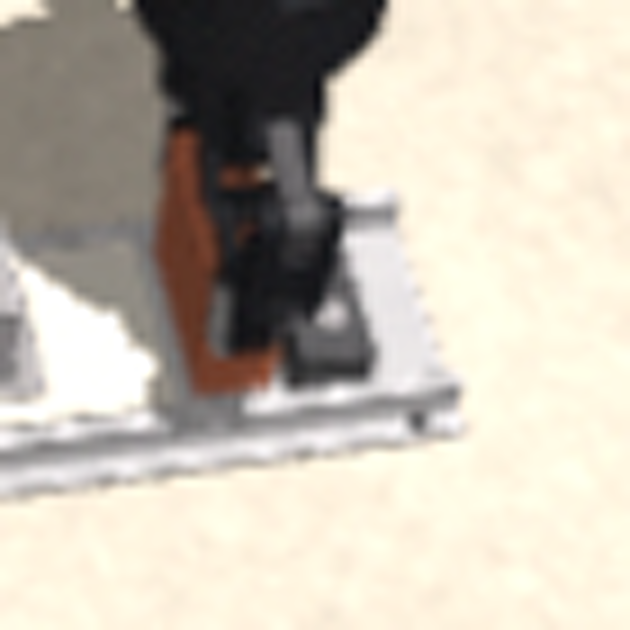

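The spacer is inside the gap, with stop to its right and floor visible to its left near (180,390). The last ~11 mm down come next.

```bash
python3 -m jog '[[0,0,-3,0,50],[0,0,-6,0,50],[0,0,-8,0,50],[0,0,-10,0,50],[0,0,-11,0,50],[0,0,-11,0,50],[0,0,-11,0,50],[0,0,-11,0,50],[0,0,-11,0,50],[0,0,-11,0,50]]'; python3 - <<'E'
from h import *
st()
snap('scene','s6.png',(285,165,70,70),9)
E
```

```text
time: 13.1
tool_pos: [0.5515, 0.1004, 0.0573]
tcp_rot: [-1.156, 1.289, -1.289]
wrist_force: [0.7, 0.8, -0.4]
width: 0.697
t 13.1 pos [551.5 100.4  57.3] jaw -6.2 tilt [ 0.  0. -1.] w 59.5 F [ 0.7  0.8 -0.4] q6 0.24
```

View pics/s6.png

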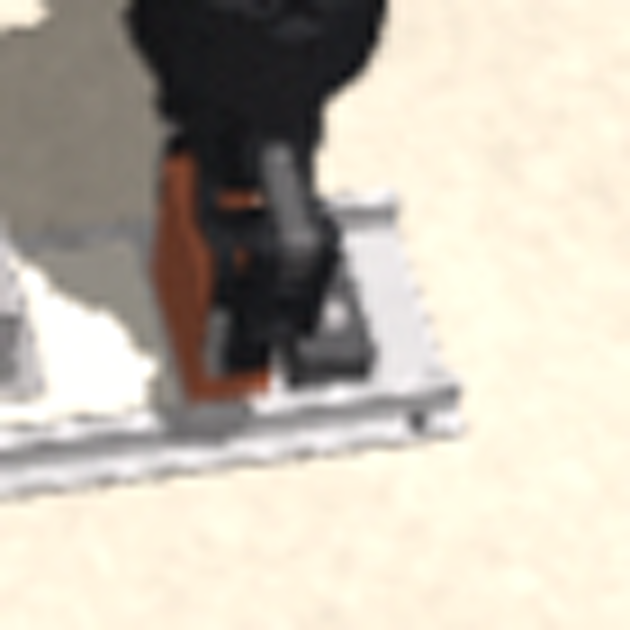

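```bash
python3 -m jog '[[0,0,-0.5,0,50],[0,0,-1,0,50],[0,0,-1.5,0,50],[0,0,-1.5,0,50],[0,0,-1.5,0,50],[0,0,-1.5,0,50],[0,0,-1.5,0,50],[0,0,-1.5,0,50],[0,0,-1.5,0,50],[0,0,-1.5,0,50]]'; python3 - <<'E'
from h import *
st()
E
```

```text
time: 14.4
tool_pos: [0.5515, 0.1005, 0.0565]
tcp_rot: [-1.156, 1.289, -1.289]
wrist_force: [-2.6, -1.1, 5.5]
width: 0.699
t 14.4 pos [551.5 100.5  56.5] jaw -6.2 tilt [-0. -0. -1.] w 59.7 F [-2.6 -1.1  5.5] q6 0.24
```

It's on the floor (Fz has risen to 5.5 N). Release and rise.

```bash
python3 -m jog '[[0,0,0,0,66],[0,0,0,0,72],[0,0,0,0,78],[0,0,0,0,78],[0,0,0,0,78],[0,0,25,0,78],[0,0,60,0,78],[0,0,110,0,78],[0,-60,130,0,78],[0,-75,130,0,78]]'; python3 - <<'E'
from h import *
st()
snap('scene','s7.png',(225,100,130,140),5)
E
```

```text
time: 15.65
tool_pos: [0.5531, 0.0235, 0.1886]
tcp_rot: [-1.151, 1.286, -1.293]
wrist_force: [-0.4, 0.6, -0.3]
width: 0.912
t 15.65 pos [553.1  23.5 188.6] jaw -6.3 tilt [ 0.005 -0.001 -1.   ] w 77.9 F [-0.4  0.6 -0.3] q6 0.11
```

View pics/s7.png

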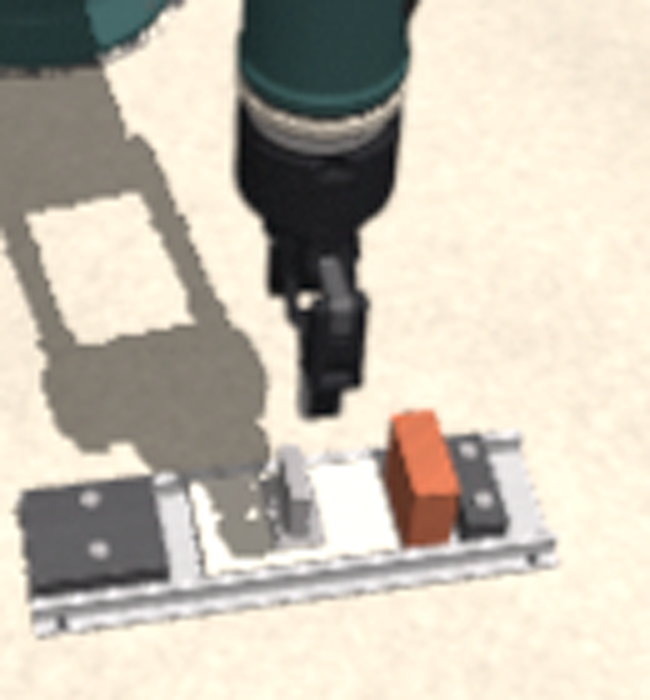

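The spacer stands upright in the gap at crop (425,480). Next I'll turn the jaws 90° and go over the tab.

```bash
python3 -m jog '[[-9,2,0,10,50],[-9,2,0,20,50],[-9,2,0,30,50],[-9,2,0,40,50],[-9,2,0,50,50],[-9,2,0,60,50],[-9,2,-20,70,50],[-9,2,-40,80,50],[-9,2,-60,90,50],[-9,2,-60,90,50]]'; python3 - <<'E'
from h import *
st()
snap('scene','s8.png',(225,100,130,140),5)
E
```

```text
time: 16.95
tool_pos: [0.5397, 0.0281, 0.1225]
tcp_rot: [-1.569, 0.092, -0.082]
wrist_force: [-1.4, 0.0, -0.9]
width: 0.585
t 16.95 pos [539.7  28.1 122.5] jaw 83.7 tilt [-0.007  0.    -1.   ] w 50.0 F [-1.4  0.  -0.9] q6 -1.45
```

View pics/s8.png

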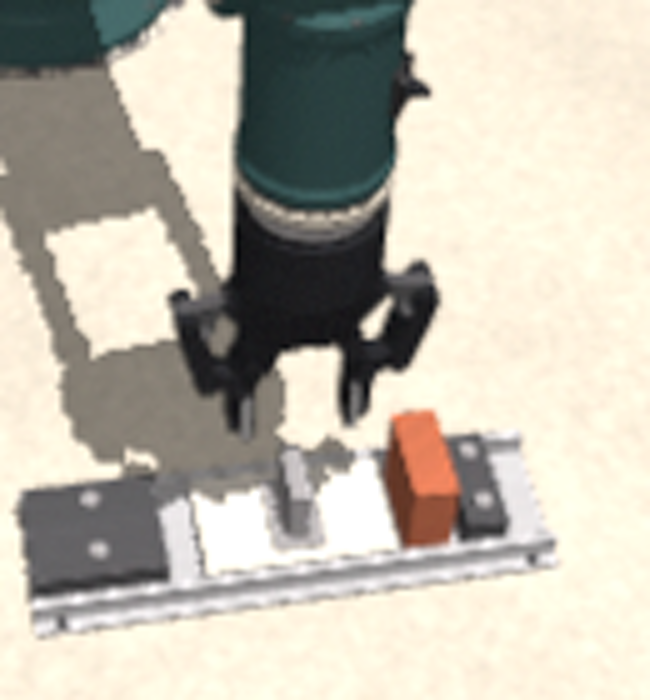

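```bash
python3 -m jog '[[0,0,0,0,50],[0,0,-20,0,50],[0,0,-40,0,50],[0,0,-60,0,50],[0,0,-68,0,50],[0,0,-68,0,50],[0,0,-68,0,30],[0,0,-68,0,30],[0,0,-68,0,30],[0,0,-68,0,30]]'; python3 - <<'E'
from h import *
st()
snap('scene','s9.png',(225,100,130,140),5)
E
```

```text
time: 18.25
tool_pos: [0.5426, 0.0274, 0.058]
tcp_rot: [-1.569, 0.085, -0.086]
wrist_force: [-0.1, -0.1, -0.2]
width: 0.35
t 18.25 pos [542.6  27.4  58. ] jaw 83.8 tilt [ 0.  0. -1.] w 29.9 F [-0.1 -0.1 -0.2] q6 -1.46
```

View pics/s9.png

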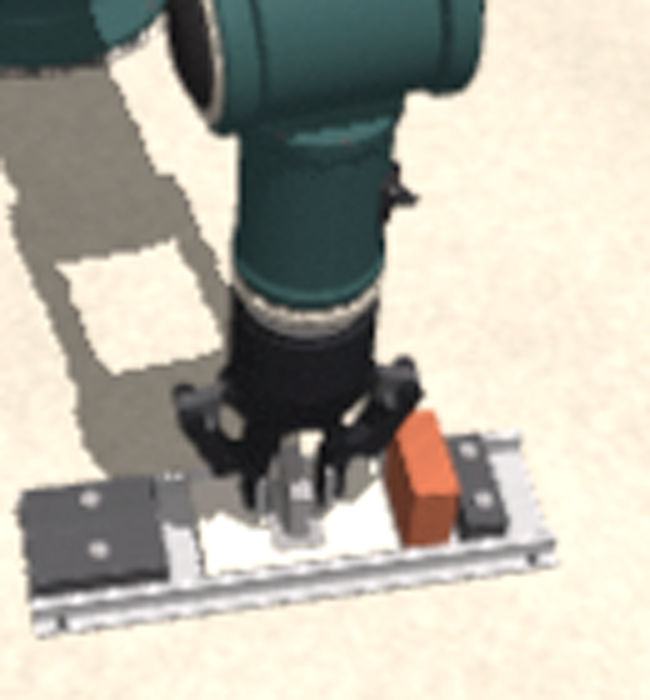

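The tab is between the fingers and the spacer is clear. I'll close on the tab.

```bash
python3 -m jog '[[0,0,0,0,15],[0,0,0,0,8],[0,0,0,0,5],[0,0,0,0,5],[0,0,0,0,5],[0,0,0,0,5],[0,0,0,0,5],[0,0,0,0,5],[0,0,0,0,5],[0,0,0,0,5]]' 60; python3 - <<'E'
from h import *
st()
snap('scene','s10.png',(225,100,130,140),5)
E
```

```text
time: 19.55
tool_pos: [0.5425, 0.0276, 0.058]
tcp_rot: [-1.569, 0.086, -0.086]
wrist_force: [-2.2, 3.5, 5.0]
width: 0.127
t 19.55 pos [542.5  27.6  58. ] jaw 83.7 tilt [ 0.  0. -1.] w 10.8 F [-2.2  3.5  5. ] q6 -1.46
```

View pics/s10.png

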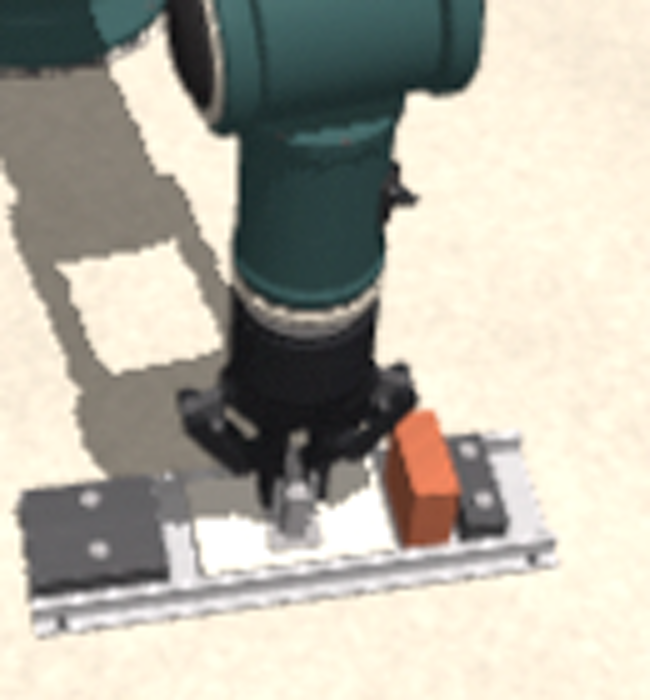

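The tab is gripped. Slide 10 mm along tray +y, then check.

```bash
python3 -m jog '[[0.1,1,0,0,5],[0.3,2.5,0,0,5],[0.4,4,0,0,5],[0.6,5.5,0,0,5],[0.8,7,0,0,5],[0.9,8.5,0,0,5],[1.1,10,0,0,5],[1.1,10,0,0,5],[1.1,10,0,0,5],[1.1,10,0,0,5]]'; python3 - <<'E'
from h import *
st()
snap('scene','s11.png',(225,100,130,140),5)
E
```

```text
time: 20.85
tool_pos: [0.5434, 0.0361, 0.058]
tcp_rot: [-1.571, 0.086, -0.085]
wrist_force: [-2.9, -2.3, 6.5]
width: 0.127
t 20.85 pos [543.4  36.1  58. ] jaw 83.8 tilt [-0.    -0.002 -1.   ] w 10.8 F [-2.9 -2.3  6.5] q6 -1.44
```

View pics/s11.png

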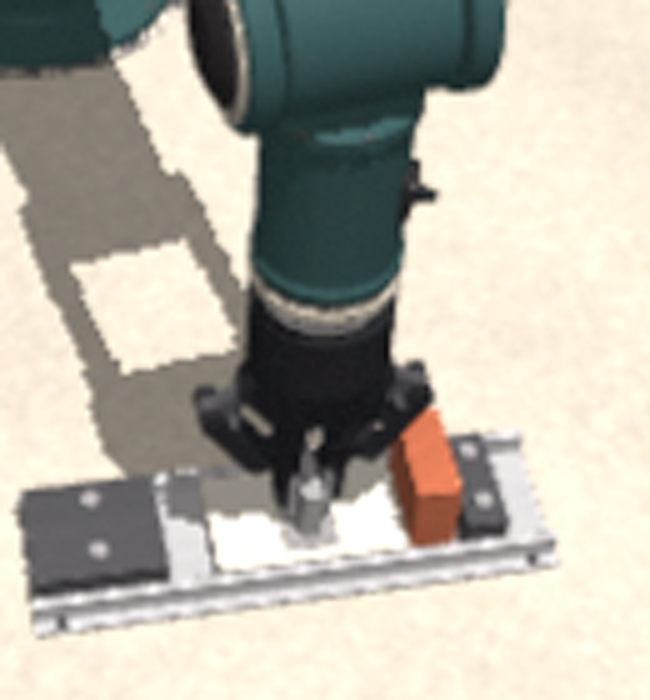

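```bash
python3 - <<'E'
from h import *
import cv2
c=pickle.load(open('scene.pkl','rb'))
f=lambda p:np.round((np.array(proj(c,p))-(225,100)+.5)*5)
for dy in(35,45,55,62):
  for z in(66,80,90,100,110): print(dy,z,f((543.4+.11*dy+10,36.1+dy,z)),f((543.4+.11*dy-10,36.1+dy,z)))
im=cv2.imread('pics/s11.png');cv2.imwrite('pics/s11z.png',cv2.resize(im[340:580,180:520],None,fx=2.3,fy=2.3,interpolation=cv2.INTER_CUBIC))
E
```

```text
35 66 [375. 467.] [363. 440.]
35 80 [377. 452.] [365. 424.]
35 90 [378. 440.] [366. 413.]
35 100 [380. 428.] [368. 401.]
35 110 [381. 417.] [369. 389.]
45 66 [393. 465.] [381. 438.]
45 80 [395. 449.] [383. 422.]
45 90 [396. 438.] [384. 411.]
45 100 [398. 426.] [386. 399.]
45 110 [400. 414.] [387. 387.]
55 66 [410. 463.] [398. 436.]
55 80 [413. 447.] [401. 420.]
55 90 [414. 435.] [402. 408.]
55 100 [416. 424.] [404. 397.]
55 110 [418. 412.] [405. 385.]
62 66 [423. 461.] [411. 434.]
62 80 [425. 445.] [413. 418.]
62 90 [427. 434.] [415. 407.]
62 100 [429. 422.] [416. 395.]
62 110 [431. 410.] [418. 383.]
```

View pics/s11z.png

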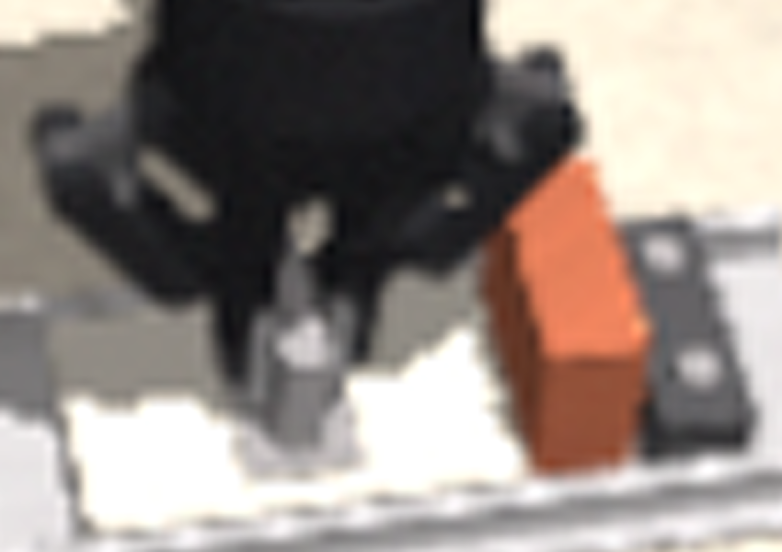

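The gripper's links stay about 25–30 mm above the spacer's top, so I'll keep sliding.

```bash
python3 -m jog '[[0.1,1,0,0,5],[0.2,2,0,0,5],[0.3,3,0,0,5],[0.4,4,0,0,5],[0.5,5,0,0,5],[0.5,5,0,0,5],[0.5,5,0,0,5],[0.5,5,0,0,5],[0.5,5,0,0,5],[0.5,5,0,0,5]]'; python3 - <<'E'
from h import *
st()
E
```

```text
time: 22.15
tool_pos: [0.544, 0.0411, 0.058]
tcp_rot: [-1.571, 0.085, -0.085]
wrist_force: [-3.1, -3.3, 5.7]
width: 0.126
t 22.15 pos [544.   41.1  58. ] jaw 83.8 tilt [-0.    -0.002 -1.   ] w 10.8 F [-3.1 -3.3  5.7] q6 -1.43
```

```bash
python3 -m jog '[[0.1,0.5,0,0,5],[0.1,1,0,0,5],[0.2,1.5,0,0,5],[0.2,2,0,0,5],[0.2,2,0,0,5],[0.2,2,0,0,5],[0.2,2,0,0,5],[0.2,2,0,0,5],[0.2,2,0,0,5],[0.2,2,0,0,5]]'; python3 - <<'E'
from h import *
st()
snap('scene','s12.png',(255,155,90,80),8)
E
```

```text
time: 23.4
tool_pos: [0.5441, 0.0426, 0.058]
tcp_rot: [-1.572, 0.085, -0.085]
wrist_force: [-2.9, -4.0, 5.7]
width: 0.125
t 23.4 pos [544.1  42.6  58. ] jaw 83.8 tilt [-0.    -0.003 -1.   ] w 10.7 F [-2.9 -4.   5.7] q6 -1.43
```

View pics/s12.png

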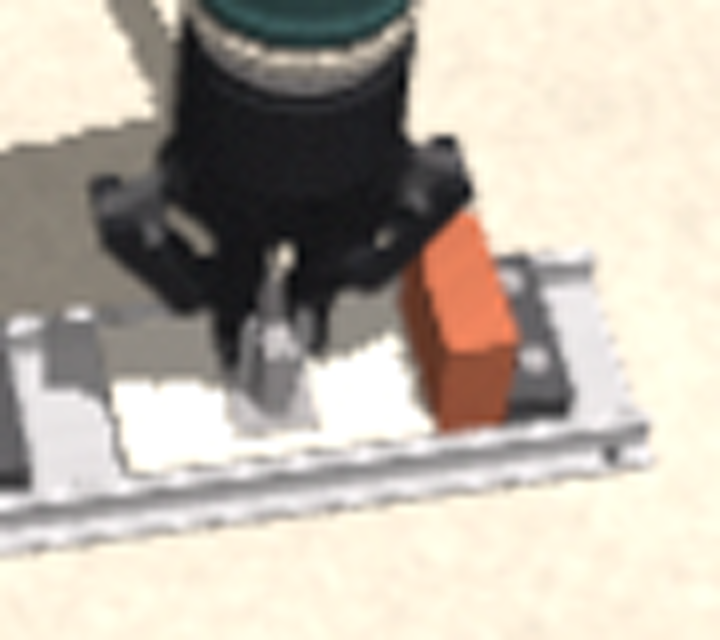

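```bash
python3 -m jog '[[0.1,0.5,0,0,5],[0.1,1,0,0,5],[0.2,1.5,0,0,5],[0.2,2,0,0,5],[0.3,2.5,0,0,5],[0.3,3,0,0,5],[0.3,3,0,0,5],[0.3,3,0,0,5],[0.3,3,0,0,5],[0.3,3,0,0,5]]'; python3 - <<'E'
from h import *
st()
E
```

```text
time: 24.7
tool_pos: [0.5441, 0.0428, 0.058]
tcp_rot: [-1.576, 0.085, -0.084]
wrist_force: [-3.9, -16.3, 7.5]
width: 0.131
t 24.7 pos [544.1  42.8  58. ] jaw 83.9 tilt [-0.001 -0.007 -1.   ] w 11.2 F [ -3.9 -16.3   7.5] q6 -1.42
```

Contact: Fy jumped to -16 N with the tool stopped at y=42.8. One more mm will firm it up, then the final checks.

```bash
python3 -m jog '[[0.1,0.5,0,0,5],[0.1,1,0,0,5],[0.1,1,0,0,5],[0.1,1,0,0,5],[0.1,1,0,0,5],[0.1,1,0,0,5],[0.1,1,0,0,5],[0.1,1,0,0,5],[0.1,1,0,0,5],[0.1,1,0,0,5]]'; python3 - <<'E'
from h import *
st()
snap('scene','s13.png',(255,155,90,80),8)
snap('top','t13.png')
st()
E
```

```text
time: 25.95
tool_pos: [0.5441, 0.0428, 0.058]
tcp_rot: [-1.578, 0.085, -0.083]
wrist_force: [-4.5, -20.3, 8.1]
width: 0.131
t 25.95 pos [544.1  42.8  58. ] jaw 83.9 tilt [-0.002 -0.009 -1.   ] w 11.2 F [ -4.5 -20.3   8.1] q6 -1.42
t 26.05 pos [544.1  42.9  58. ] jaw 83.9 tilt [-0.002 -0.009 -1.   ] w 11.1 F [ -3.3 -20.7   8.4] q6 -1.42
```

View pics/s13.png

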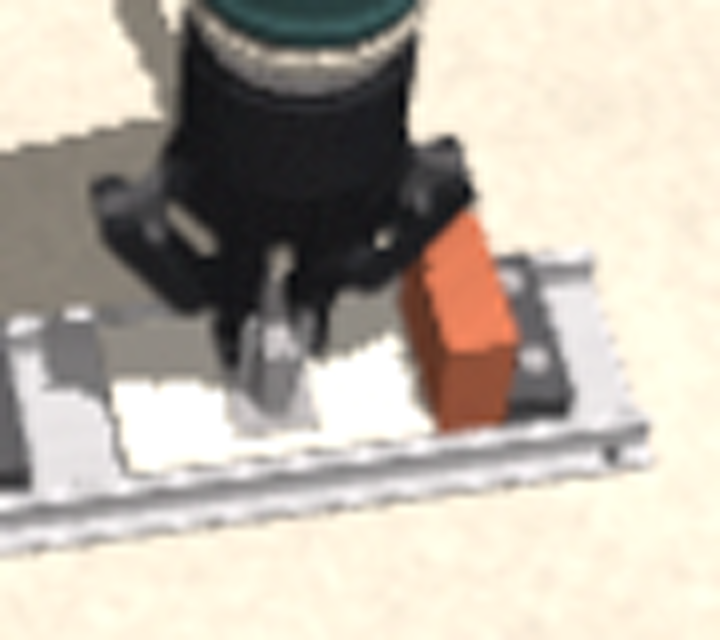

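View pics/t13.png

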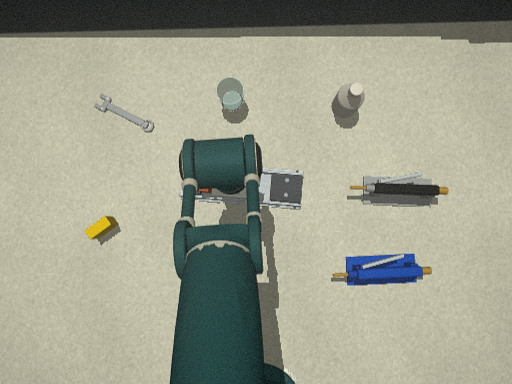

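```bash
python3 - <<'E'
from h import *
c=pickle.load(open('scene.pkl','rb'))
M=Ro.from_euler('z',-6.3,degrees=True).as_matrix();C=np.array([542.3,24.4,0])
f=lambda p:np.round((np.array(proj(c,C+M@np.array(p)))-(255,155)+.5)*8)
print('tile back front corner if y=17,14:',f((33,-38,20.5)),f((33,-41,20.5)))
for d in(-1,1):print('spacer top',d,f((30,85+13*d,66)),f((-30,85+13*d,66)))
print('bolt',f((18,110,35)))
E
```

```text
tile back front corner if y=17,14: [124. 471.] [116. 472.]
spacer top -1 [441. 345.] [401. 212.]
spacer top 1 [515. 335.] [473. 203.]
bolt [530. 358.]
```

Predictions for a flush fit match the picture: tile corner seen at (125,472) against (124,471), spacer top edge at (443–517, ~348) against (441–515, ~340). Handing in.

```bash
python3 - <<'E'
from workcell import bot
from h import st
st(); print(bot.finish_job()); st()
E
```

```text
t 26.05 pos [544.1  42.9  58. ] jaw 83.9 tilt [-0.002 -0.009 -1.   ] w 11.1 F [ -3.3 -20.7   8.4] q6 -1.42
the job is handed in; nothing more can be done
None
the job is handed in; nothing more can be done
```

I finished all the steps and handed the job in at 26 s, with the gripper still holding the tile and pushing it against the spacer. The hand-in gives no verdict, so the result rests on my own checks.

- **Trigger:** I squeezed it until the lever lay parallel to the grip, with the finger opening at about 31 mm. The pictures show it sprang back and was still at rest at the end.
- **Spacer:** I stood it on the tray floor between the tile and the thin stop and let it go. In the last picture it is upright and square.
- **Tile:** I slid it about 15 mm by its tab until it stopped against the spacer. The final push along the tray reads about 20 N at the wrist, and the tool is at rest. The tile corner is within 1 px of where a flush fit puts it.
- **Bystanders:** the bottle, beaker and spanner look unmoved in the last top view, and I left the yellow block and the blue gun alone.

**Small disagreements:**
- The spacer's top edge sits about 1 px (roughly 2 mm) from its predicted row, which is within the camera calibration.
- The fingers read about 11 mm on the 12 mm tab.
- I worked out the contact forces from the wrist force rather than measuring them directly.

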